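# Wake the microscope station key by key

## Task

Get the microscope station ready for an inspection picture: using only the fingertips, lightly press down the white key (lamp), then the blue key (focus), then the green key (camera), strictly in that order, each about half-way or farther so that it stays down, without ramming it into its stop. Do not press the red polisher key, do not lift, tip or shove the control boxes, and leave everything else on the bench where it is.

Things in the scene. Friction and masses are not known exactly. Their poses are not given: they have to be found in the camera images.
- white_key_top (a point): centre of the top face of the white key: a round white plastic key, 32 mm in diameter, in the middle of the top of the lamp control box. The point is 59 mm above the table when the key is fully up, moves down with the key and is the highest point of the box. Presses straight down.
- white_key (a joint): how far the white key is down, m: 0 fully up (starts at 0 to 0.001), 0.010 against its hard stop. It is stiff from the start and rises a little: 3.5 N at the top to about 5.5 N at the stop, where force then climbs steeply. No click: it simply stays at the depth where it is left (it does not spring back). It counts as pressed beyond 0.004; 0.006 to 0.008 is a good light press. More than 15 N on a key is too hard.
- lamp_box: loose lamp control box, mid-grey, 84 x 70 x 40 mm (x, y, z), about 0.8 kg, stands on the table; a small black dial on its top near its front. Origin: centre of its underside, z up, its front faces its own -x. A 42 mm aluminium collar, 5 mm high, surrounds the key; the key stands 14 mm above the collar when up. Which box stands where changes every time, and boxes are turned up to 0.6 rad.
- blue_key_top (a point): centre of the top face of the blue key: a round blue plastic key, 32 mm in diameter, in the middle of the top of the focus control box. The point is 71 mm above the table when the key is fully up, moves down with the key and is the highest point of the box. Presses straight down.
- blue_key (a joint): how far the blue key is down, m: 0 fully up (starts at 0 to 0.001), 0.010 against its hard stop. It is stiff from the start and rises a little: 3.5 N at the top to about 5.5 N at the stop, where force then climbs steeply. No click: it simply stays at the depth where it is left (it does not spring back). It counts as pressed beyond 0.004; 0.006 to 0.008 is a good light press. More than 15 N on a key is too hard.
- focus_box: loose focus control box, black, 84 x 70 x 52 mm (x, y, z), about 0.8 kg, stands on the table; three tiny green lamps on its top near its front. Origin: centre of its underside, z up, its front faces its own -x. A 42 mm aluminium collar, 5 mm high, surrounds the key; the key stands 14 mm above the collar when up. Which box stands where changes every time, and boxes are turned up to 0.6 rad.
- green_key_top (a point): centre of the top face of the green key: a round green plastic key, 32 mm in diameter, in the middle of the top of the camera control box. The point is 83 mm above the table when the key is fully up, moves down with the key and is the highest point of the box. Presses straight down.
- green_key (a joint): how far the green key is down, m: 0 fully up (starts at 0 to 0.001), 0.010 against its hard stop. It is stiff from the start and rises a little: 3.5 N at the top to about 5.5 N at the stop, where force then climbs steeply. No click: it simply stays at the depth where it is left (it does not spring back). It counts as pressed beyond 0.004; 0.006 to 0.008 is a good light press. More than 15 N on a key is too hard.
- camera_box: loose camera control box, white, 84 x 70 x 64 mm (x, y, z), about 0.8 kg, stands on the table; a black lens disc on its front face. Origin: centre of its underside, z up, its front faces its own -x. A 42 mm aluminium collar, 5 mm high, surrounds the key; the key stands 14 mm above the collar when up. Which box stands where changes every time, and boxes are turned up to 0.6 rad.
- red_key_top (a point): centre of the top face of the red key: a round red plastic key, 32 mm in diameter, in the middle of the top of the polisher control box. The point is 65 mm above the table when the key is fully up, moves down with the key and is the highest point of the box. Presses straight down.
- red_key (a joint): how far the red key is down, m: 0 fully up (starts at 0 to 0.001), 0.010 against its hard stop. It is stiff from the start and rises a little: 3.5 N at the top to about 5.5 N at the stop, where force then climbs steeply. No click: it simply stays at the depth where it is left (it does not spring back). It counts as pressed beyond 0.004; 0.006 to 0.008 is a good light press. More than 15 N on a key is too hard.
- polisher_box: loose polisher control box, blue, 84 x 70 x 46 mm (x, y, z), about 0.8 kg, stands on the table; a yellow stripe on its top near its front; NOT to be pressed. Origin: centre of its underside, z up, its front faces its own -x. A 42 mm aluminium collar, 5 mm high, surrounds the key; the key stands 14 mm above the collar when up. Which box stands where changes every time, and boxes are turned up to 0.6 rad.
- parts_tray: bystander: loose grey tray with six white squares, 75 x 110 x 14 mm; origin centre of underside
- thumb_screw: bystander: loose steel thumb screw, 38 mm wide, 20 mm high; origin centre of underside
- heavy_ring: bystander: loose dark steel ring, outside 100 mm, inside 66 mm, 20 mm high; origin centre of underside
- loupe: bystander: loose black eyeglass (loupe), 32 mm wide, 30 mm high; origin centre of underside
- oil_jar: bystander: loose amber oil jar, 36 mm wide, 45 mm high; origin centre of underside
- screwdriver: bystander: loose screwdriver with red handle, 150 mm long, lying at the right (-y) side; its own x runs along it to the tip

How it is judged:
On the way, in this order (a step that is already met when the one before it is completed fails the run):
1. the white key is pressed (down more than 4 mm) while blue and green are still up (value of joint white_key above 0.004 m and value of joint each of blue_key, green_key below 0.0025 m), for 0.2 s.
2. then the blue key is pressed, green still up (value of joint each of white_key, blue_key above 0.004 m and value of joint green_key below 0.0025 m), for 0.2 s.
3. then the green key is pressed (value of joint each of white_key, blue_key, green_key above 0.004 m), for 0.2 s.
At the end, for the whole second after the job is handed in: The white, blue and green keys are each down more than 4 mm (of 10), the red key less than 2.5 mm; the four control boxes stand upright (within 0.1 rad), at rest, within 20 mm of where they started, and every bystander is within 20 mm of where it started (all of step 3 and value of joint red_key below 0.0025 m and distance of each of lamp_box, focus_box, camera_box, polisher_box, parts_tray, thumb_screw, heavy_ring, loupe, oil_jar, screwdriver from where it was at the start of the episode below 0.02 m and angle between each of lamp_box, focus_box, camera_box, polisher_box's own z axis and vertical below 0.1 rad and linear speed of each of lamp_box, focus_box, camera_box, polisher_box below 0.02 m/s); the robot touches nothing.
It fails at once if a key pressed out of order: blue over 2.5 mm before white is down 4 mm, or green over 2.5 mm before blue is down 4 mm ((value of joint blue_key above 0.0025 m and value of joint white_key below 0.004 m) or (value of joint green_key above 0.0025 m and value of joint blue_key below 0.004 m)).
It fails at once if red key pressed (over 2.5 mm) (value of joint red_key above 0.0025 m).
It fails at once if a key or control box pressed harder than 15 N by the fingers, or touched (over 2 N) by any other part of the arm (contact force between the fingers and lamp_box above 15 N or contact force between the arm and lamp_box above 2 N or contact force between the fingers and focus_box above 15 N or contact force between the arm and focus_box above 2 N or contact force between the fingers and camera_box above 15 N or contact force between the arm and camera_box above 2 N or contact force between the fingers and polisher_box above 15 N or contact force between the arm and polisher_box above 2 N).
It fails at once if a control box lifted over 8 mm, tipped over 0.15 rad or shoved over 20 mm (height (world z) of any of lamp_box, focus_box, camera_box, polisher_box above 0.008 m or angle between any of lamp_box, focus_box, camera_box, polisher_box's own z axis and vertical above 0.15 rad or distance of any of lamp_box, focus_box, camera_box, polisher_box from where it was at the start of the episode above 0.02 m).
It fails at once if a bystander moved more than 20 mm (distance of any of parts_tray, thumb_screw, heavy_ring, loupe, oil_jar, screwdriver from where it was at the start of the episode above 0.02 m).
It also fails if it takes over 45 s, if anything falls off the work surface, if the arm or the gripper's body presses on something with over 40 N, if the wrist force passes 120 N, or if a joint passes its speed limit or range.

## Robot

A 7-joint arm with a two-finger parallel gripper is mounted at the origin on the work surface. World frame = base frame: x ahead of the robot, y to its left, z up, the work surface at z = 0. Lengths are in m, angles in rad, forces in N, time in s.
With the tool pointing down it reaches from about 0.4 to 0.75 m from the base axis. Payload 19.5 kg.
Tool frame: the origin (TCP) lies on the centre line of the jaws, within the pads' length; the fingertips stand ahead of it and the grasp point (between the pads) is the TCP (ctrl.nose_length is the z of the fingertips in the tool frame, in m); z points along the fingers, y is the line along which they close (so a half turn about z gives the same grasp; the last joint's range is limited). The gripper opens to 85 mm and grips with 20 to 120 N. Pads are 22 mm wide; open, the fingers measure 114 mm over their backs; the gripper's body (76 mm by 85 mm) begins 54 mm behind the grasp point. The pads swing forward as they close: fully open they stand 13 mm farther back than shut.
Start: joints at [1.089, 0.707, -0.028, 1.485, 0.022, 0.951, -0.075], TCP at [0.245, -0.52, 0.25] pointing down, gripper open.
Joint ranges: [-2.71, 2.71], [-0.32, 2.16], [-1.57, 1.52], [0, 2.45], [-1.46, 4.6], [0, 2.02], [-2.83, 2.83]. Speed limits (rad/s): [1.89, 1.89, 2.57, 2.57, 3.01, 3.01, 3.01].

## Interface

Orientations are given as a rotation vector (axis times angle).
In Python, from workcell import ctrl, read_camera, camera_info, finder gives the robot as it stands.
- The arm moves only by the tool step_arm, never from a script. Its argument "deltas" is one flat list of numbers, 7 for each row, row after row: the shift along the tool's x, y, z in cm, then the turn, a rotation vector about the tool's x, y, z in rad, then the opening in per cent of the stroke, from 0 (shut) to 100 (fully open). A call has 1 to 10 rows; each row shifts and turns the commanded pose from where the row before left it, along the tool's axes as they then stand; what a row does not reach is not made up. A row lasts 1/12 s, in which the tool goes at most 41.7 mm and 7.16 degrees, less where a joint would pass 70% of its speed; a pose out of reach is approached as far as the arm can. A call is refused whole if a number of a shift passes 4.17 or a number of a turn 0.125, either way. A call with a gripper value outside its range is refused whole. The fingers move at their own pace and stop on an object; the grip force is fixed at half the most. Time passes only in rows, so rows that do not move let the fingers close. It gives the time, the measured TCP pose, the force, the opening and the grip force at its end, in the units of the state.
- ctrl.state(): the state, without advancing time (a new reading comes with each control period).
- read_camera(name): name is "scene" or "side" or "wrist"; returns (picture, depth): 480x640x3 uint8, red, green, blue; 480x640 float32, m along the optical axis (not along the pixel's ray), 0 where there is no reading.
- camera_info(name): a dict with "fx", "fy", "cx", "cy" (pixels), "pose" (4x4, takes a point from camera to world coordinates). Camera axes: x right, y down, z forward; pixel columns grow to the right and rows downward; lengths in m; the calibration is good to about 2 mm. A picture is of the moment at which its call begins: read the wrist's pose just before it. camera_info takes no time and is no camera call; for the wrist camera it gives the pose at the moment of the call.
- ctrl.hand_in(): hands the job in; it is judged then, once.
Trained networks look in the newest picture that a camera, given by its name, has taken for a name from the list of things; names that differ only in an ending like _2 or _b are one class to them, and where a whole thing is asked for, a point or a joint stands for the part that bears it (a point fixed in the world has none). Each returns a list of dicts, best first, with "conf" (0 to 1); they miss things now and then, are a little off and sometimes report something else, mostly with a low value. They report only what shows in the picture. A call takes as long as a camera call.
- finder.recognise(name, camera): "at" ([column, row] in pixels, amid what is visible of it).
- finder.tip_of(name, camera): "at" ([column, row] in pixels: a listed point, or the origin of a listed thing).
The state is a dict: "t": time; "joint_positions": joint angles; "qd": joint speeds; "tau": joint torques, N m; "position": TCP position; "orientation": TCP orientation; "ft_force": force on the tool from outside, world axes, zero at the start; "wrist_torque": the same for the moment, N m; "opening": finger opening in m; "finger_force": force on a finger pad.
Only numpy, scipy, OpenCV 4.12 (cv2) and the standard library are available. Lean on these libraries where they do the work, as an engineer would, in place of code of your own. Each camera call takes 0.05 s, during which the arm holds its last target. There are 200 camera calls.

## Working session

There is one attempt and no reset: what is moved stays moved. The work goes in short steps, Python scripts to look and compute and a tool call to move; the robot and the scene stay as the last step left them, time stands still between calls to the robot, and variables do not carry over. Pictures are saved under pics/ and viewed, at most 10 in all, crops included, and the job is handed in when it is done.

Besides the shell and the picture viewer there is one more tool, called after "Emit:" as name(argument=value, ...) on one line, values as JSON. step_arm: Moves the arm, as the interface text tells. Its arguments: {"type":"object","properties":{"deltas":{"type":"array"}},"required":["deltas"]}

```bash
mkdir -p pics; cat > h.py <<'E'
from workcell import ctrl, read_camera, camera_info, finder
import numpy as np, cv2
from scipy.spatial.transform import Rotation as R
def w(cam,d,at,info=None):
    i=info or camera_info(cam); u,v=at; c,r=int(round(u)),int(round(v))
    p=d[max(r-2,0):r+3,max(c-2,0):c+3]; p=p[p>0]
    if p.size==0: return None
    z=np.median(p); return (i["pose"]@[(u-i["cx"])/i["fx"]*z,(v-i["cy"])/i["fy"]*z,z,1])[:3]
E
python3 - <<'E'
from h import *
for cam in ("scene","side"):
    im,d=read_camera(cam); cv2.imwrite(f"pics/{cam}.png",im[:,:,::-1])
    for n in ("white","blue","green","red"):
        for q in finder.tip_of(n+"_key_top",cam)[:2]: print(cam,n,np.round(q["at"]),round(q["conf"],2),np.round(w(cam,d,q["at"]),3))
s=ctrl.state(); print({k:np.round(v,3) for k,v in s.items()}, ctrl.nose_length, R.from_rotvec(s["orientation"]).as_matrix().round(3))
E
```

```text
scene white [258. 148.] 0.7 [ 0.483 -0.291  0.06 ]
scene blue [483. 264.] 0.51 [0.465 0.222 0.072]
scene green [369. 184.] 0.63 [ 0.443 -0.035  0.083]
scene red [295. 254.] 0.55 [ 0.648 -0.047  0.065]
scene red [484. 261.] 0.51 [0.459 0.221 0.071]
side white [418. 221.] 0.53 [ 0.488 -0.277  0.059]
side white [416. 244.] 0.15 [ 0.481 -0.256  0.015]
side blue [300. 376.] 0.76 [0.465 0.224 0.071]
side red [296. 245.] 0.6 [ 0.648 -0.052  0.065]
{'t': np.float64(0.5), 'joint_positions': array([ 1.089,  0.707, -0.028,  1.485,  0.022,  0.951, -0.075]), 'qd': array([-0.001, -0.   ,  0.   ,  0.   ,  0.001,  0.   , -0.   ]), 'tau': array([ 3.0000e-03, -8.8260e+01,  1.2350e+00, -2.3629e+01,  1.7000e-02,
        2.0000e-03, -0.0000e+00]), 'position': array([ 0.245, -0.52 ,  0.25 ]), 'orientation': array([-3.066, -0.685, -0.   ]), 'ft_force': array([-0.262,  0.598, -0.116]), 'wrist_torque': array([ 0.014, -0.031, -0.024]), 'finger_force': np.float64(0.0), 'opening': np.float64(0.086)} 0.019 [[ 0.905  0.426  0.   ]
 [ 0.426 -0.905  0.   ]
 [ 0.    -0.    -1.   ]]
```

View pics/scene.png

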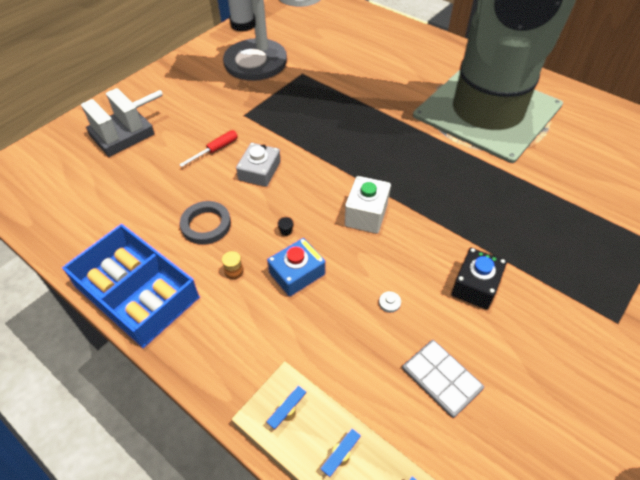

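View pics/side.png

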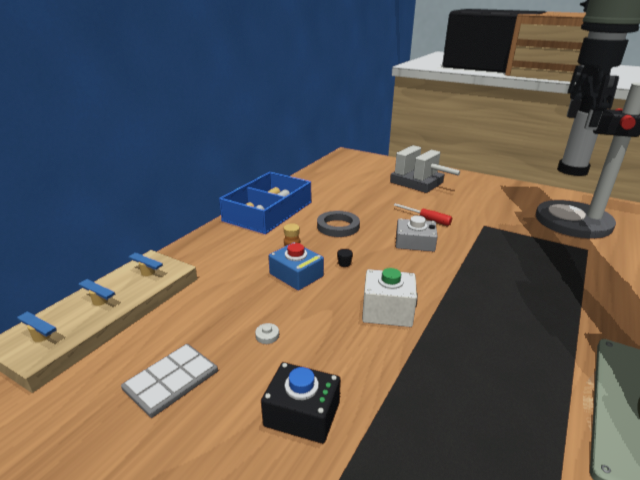

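```bash
cat >> h.py <<'E'
H=dict(white=.059,blue=.071,green=.083,red=.065)
def cloud(cam,d,info=None):
    i=info or camera_info(cam); v,u=np.mgrid[:480,:640]
    P=np.stack([(u-i["cx"])/i["fx"]*d,(v-i["cy"])/i["fy"]*d,d,np.ones_like(d)],-1)@i["pose"].T
    P[d<=0]=np.nan; return P[...,:3]
def keytop(P,n,xy,r=.03):
    m=(np.hypot(P[...,0]-xy[0],P[...,1]-xy[1])<r)&(abs(P[...,2]-H[n])<.0045)
    q=P[m]; return (q[:,:2].min(0)+q[:,:2].max(0))/2,q.mean(0),np.ptp(q[:,:2],axis=0),len(q)
E
python3 - <<'E'
from h import *
E0=dict(white=(.486,-.284),blue=(.465,.223),green=(.443,-.035),red=(.648,-.05))
for cam in ("scene","side"):
    im,d=read_camera(cam); P=cloud(cam,d)
    for n in E0: print(cam,n,*[np.round(a,4) for a in keytop(P,n,E0[n])])
    # tall things near the start
    m=(P[...,2]>.1)&(P[...,0]>.1)&(P[...,0]<.9)&(P[...,1]>-.8)&(P[...,1]<.5)
    q=P[m]; 
    for zl in np.arange(.1,.7,.1):
        k=q[(q[:,2]>zl)&(q[:,2]<zl+.1)]
        if len(k): print(cam,zl.round(1),len(k),np.percentile(k,[2,98],axis=0).round(2).tolist())
E
```

```text
scene white [ 0.4926 -0.2884] [ 0.4931 -0.2865  0.0587] [0.0326 0.0321] 139
scene blue [0.4639 0.2224] [0.4653 0.2227 0.0703] [0.0333 0.0309] 244
scene green [ 0.4507 -0.0302] [ 0.4511 -0.0308  0.0829] [0.0303 0.0313] 172
scene red [ 0.6465 -0.0472] [ 0.6476 -0.0462  0.0647] [0.031  0.0319] 214
scene 0.1 1001 [[0.16, -0.59, 0.11], [0.26, -0.54, 0.2]]
scene 0.2 214 [[0.1, -0.55, 0.2], [0.25, -0.02, 0.3]]
scene 0.3 30 [[0.1, -0.04, 0.3], [0.11, -0.02, 0.31]]
side white [ 0.493  -0.2874] [ 0.492  -0.2842  0.0586] [0.0294 0.0316] 103
side blue [0.4642 0.2233] [0.463  0.2246 0.0705] [0.0317 0.0318] 433
side green [ 0.4499 -0.0303] [ 0.4495 -0.0286  0.0826] [0.0308 0.0322] 200
side red [ 0.6467 -0.0469] [ 0.6453 -0.0441  0.0643] [0.0322 0.0313] 139
side 0.1 1731 [[0.15, -0.59, 0.11], [0.26, -0.54, 0.2]]
side 0.2 2845 [[0.14, -0.59, 0.2], [0.27, -0.46, 0.3]]
side 0.3 2579 [[0.17, -0.58, 0.3], [0.28, -0.45, 0.4]]
side 0.4 2232 [[0.21, -0.52, 0.4], [0.29, -0.47, 0.47]]
```

Emit:
step_arm(deltas=[0, 0, 0, 0, 0, 0, 0, 0, 0, 0, 0, 0, 0, 0])

```text
t: 0.77
position: [0.2448, -0.5202, 0.2503]
orientation: [-3.066, -0.685, 0.0]
ft_force: [-0.2, -0.2, -0.2]
opening: 0.0639
finger_force: 0.0
```

Emit:
step_arm(deltas=[3.23, -1.04, 0.5, 0, 0, 0, 0, 3.23, -1.04, 0.5, 0, 0, 0, 0, 3.23, -1.04, 0.5, 0, 0, 0, 0, 3.23, -1.04, 0.5, 0, 0, 0, 0, 3.23, -1.04, 0.5, 0, 0, 0, 0, 3.23, -1.04, 0.5, 0, 0, 0, 0, 3.23, -1.04, 0.5, 0, 0, 0, 0, 3.23, -1.04, 0.5, 0, 0, 0, 0, 3.23, -1.04, 0.5, 0, 0, 0, 0, 3.23, -1.04, 0.5, 0, 0, 0, 0])

```text
t: 1.6
position: [0.4939, -0.2873, 0.2001]
orientation: [3.066, 0.685, 0.0]
ft_force: [0.1, -1.1, -0.3]
opening: -0.0
finger_force: 0.0
```

Emit:
step_arm(deltas=[0, 0, 0, 0, 0, 0, 0, 0, 0, 0, 0, 0, 0, 0])

```text
t: 1.77
position: [0.4937, -0.2872, 0.1999]
orientation: [-3.064, -0.69, 0.0]
ft_force: [-1.4, -1.2, 0.6]
opening: -0.0002
finger_force: 0.0
```

```bash
cat > look.py <<'E'
import sys; from h import *
n,x,y=sys.argv[1],float(sys.argv[2]),float(sys.argv[3])
s=ctrl.state(); M=R.from_rotvec(s["orientation"]).as_matrix(); inf=camera_info("wrist"); im,d=read_camera("wrist")
cv2.imwrite(f"pics/w_{n}.png",im[:,:,::-1])
try: print(*[np.round(a,4) for a in keytop(cloud("wrist",d,inf),n,(x,y))])
except Exception as e: print(e)
print("tcp",s["position"].round(4),"F",s["ft_force"].round(2),"open",s["opening"],"nose",ctrl.nose_length,M.round(3).tolist())
print("tool delta cm",(M.T@(np.array([x,y,H[n]+.0])-s["position"])*100).round(2))
E
python3 look.py white .4927 -.288
```

```text
[ 0.493  -0.2881] [ 0.4934 -0.2877  0.0591] [0.0311 0.0315] 1117
tcp [ 0.4937 -0.2872  0.1999] F [-1.44 -1.23  0.61] open -0.00021858142041118625 nose 0.019 [[0.904, 0.428, -0.0], [0.428, -0.904, 0.001], [-0.0, -0.001, -1.0]]
tool delta cm [-0.12  0.04 14.09]
```

View pics/w_white.png

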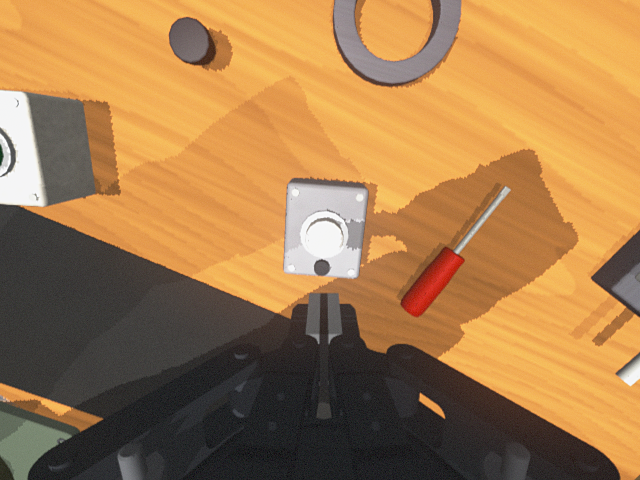

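The wrist picture shows the white key at (324,236) on the grey lamp box, and the closed fingers in line with it. All three cameras agree within 1 mm.

Emit:
step_arm(deltas=[-0.1, 0.05, 3, 0, 0, 0, 0, 0, 0, 3, 0, 0, 0, 0, 0, 0, 3, 0, 0, 0, 0, 0, 0, 1.7, 0, 0, 0, 0, 0, 0, 0, 0, 0, 0, 0, 0, 0, 0, 0, 0, 0, 0])

```text
t: 2.32
position: [0.4914, -0.2904, 0.0935]
orientation: [-3.066, -0.683, 0.001]
ft_force: [-0.0, -0.2, 0.1]
opening: -0.0003
finger_force: 0.0
```

Emit:
step_arm(deltas=[0, 0, 0.3, 0, 0, 0, 0, 0, 0, 0.3, 0, 0, 0, 0, 0, 0, 0.3, 0, 0, 0, 0, 0, 0, 0.3, 0, 0, 0, 0, 0, 0, 0.2, 0, 0, 0, 0, 0, 0, 0, 0, 0, 0, 0])

```text
t: 2.82
position: [0.492, -0.2894, 0.079]
orientation: [-3.066, -0.685, 0.001]
ft_force: [-0.6, 0.7, -0.3]
opening: 0.0
finger_force: 0.0
```

Emit:
step_arm(deltas=[0, 0, 0.1, 0, 0, 0, 0, 0, 0, 0.1, 0, 0, 0, 0, 0, 0, 0.1, 0, 0, 0, 0, 0, 0, 0.1, 0, 0, 0, 0])

```text
t: 3.15
position: [0.4922, -0.2896, 0.0754]
orientation: [3.066, 0.685, 0.0]
ft_force: [0.1, -0.3, 4.3]
opening: -0.0001
finger_force: 1.9
```

Emit:
step_arm(deltas=[0, 0, 0.1, 0, 0, 0, 0, 0, 0, 0.1, 0, 0, 0, 0, 0, 0, 0.1, 0, 0, 0, 0, 0, 0, 0.1, 0, 0, 0, 0, 0, 0, 0, 0, 0, 0, 0])

```text
t: 3.57
position: [0.4921, -0.2895, 0.0711]
orientation: [-3.066, -0.685, 0.0]
ft_force: [-1.2, 0.1, 0.2]
opening: -0.0003
finger_force: 0.0
```

Emit:
step_arm(deltas=[0, 0, -0.5, 0, 0, 0, 0, 0, 0, -3, 0, 0, 0, 0, 0, 0, -4, 0, 0, 0, 0, 0, 0, -4, 0, 0, 0, 0, 0, 0, -1.5, 0, 0, 0, 0, 0, 0, 0, 0, 0, 0, 0])

```text
t: 4.07
position: [0.4931, -0.2901, 0.2053]
orientation: [3.063, 0.684, 0.007]
ft_force: [0.4, 0.3, 0.0]
opening: 0.0001
finger_force: 0.0
```

```bash
cat > chk.py <<'E'
from h import *
E0=dict(white=(.4927,-.288),blue=(.464,.223),green=(.450,-.030),red=(.6465,-.047))
for cam in ("scene","side","wrist"):
    inf=camera_info(cam); im,d=read_camera(cam); P=cloud(cam,d,inf)
    for n,c in E0.items():
        q=P[np.hypot(P[...,0]-c[0],P[...,1]-c[1])<.011]; z=q[:,2]
        if len(z)>20: print(cam,n,len(z),"down mm",((H[n]-np.median(z))*1000).round(1))
s=ctrl.state(); M=R.from_rotvec(s["orientation"]).as_matrix(); print("tcp",s["position"].round(4),M[:2,:2].round(3).tolist())
for n,c in E0.items(): print(n,"tool delta cm",(M.T@(np.r_[c,H[n]]-s["position"])*100).round(2))
E
python3 chk.py
```

```text
scene white 311 down mm -160.0
scene blue 110 down mm -0.0
scene green 74 down mm -0.1
scene red 102 down mm 0.3
side white 155 down mm -136.7
side blue 189 down mm -0.1
side green 81 down mm -0.1
side red 55 down mm 0.2
wrist white 5948 down mm -175.0
tcp [ 0.4918 -0.2893  0.2008] [[0.905, 0.426], [0.426, -0.905]]
white tool delta cm [ 0.14 -0.07 14.18]
blue tool delta cm [ 19.3  -47.53  13.01]
green tool delta cm [  7.26 -25.23  11.8 ]
red tool delta cm [ 24.32 -15.33  13.58]
```

Emit:
step_arm(deltas=[1.38, -3.4, 0, 0, 0, 0, 0, 1.38, -3.4, 0, 0, 0, 0, 0, 1.38, -3.4, 0, 0, 0, 0, 0, 1.38, -3.4, 0, 0, 0, 0, 0, 1.38, -3.4, 0, 0, 0, 0, 0, 1.38, -3.4, 0, 0, 0, 0, 0, 1.38, -3.4, 0, 0, 0, 0, 0])

```text
t: 4.8
position: [0.4773, -0.0314, 0.2004]
orientation: [-3.066, -0.685, 0.003]
ft_force: [0.8, 0.8, -0.1]
opening: -0.0003
finger_force: 0.0
```

Emit:
step_arm(deltas=[1.38, -3.4, 0, 0, 0, 0, 0, 1.38, -3.4, 0, 0, 0, 0, 0, 1.38, -3.4, 0, 0, 0, 0, 0, 1.38, -3.4, 0, 0, 0, 0, 0, 1.38, -3.4, 0, 0, 0, 0, 0, 1.38, -3.4, 0, 0, 0, 0, 0, 1.38, -3.4, 0, 0, 0, 0, 0, 0, 0, 0, 0, 0, 0, 0, 0, 0, 0, 0, 0, 0, 0])

```text
t: 5.55
position: [0.4633, 0.225, 0.2001]
orientation: [3.064, 0.69, -0.003]
ft_force: [0.3, -1.8, -0.2]
opening: 0.0002
finger_force: 0.0
```

```bash
python3 chk.py
```

```text
scene white 57 down mm 6.8
scene blue 319 down mm -128.2
scene green 79 down mm 0.1
scene red 97 down mm -0.1
side white 40 down mm 6.4
side blue 303 down mm -0.4
side green 79 down mm -0.2
wrist blue 3266 down mm -157.2
wrist green 422 down mm -0.3
tcp [0.4643 0.2222 0.2008] [[0.905, 0.424], [0.424, -0.905]]
white tool delta cm [-19.07  47.4   14.23]
blue tool delta cm [ 0.02 -0.09 12.98]
green tool delta cm [-11.98  22.23  11.81]
red tool delta cm [ 5.09 32.1  13.6 ]
```

White is down 6.6 mm. The arm is above blue, so I'm pressing it now.

Emit:
step_arm(deltas=[0, 0, 3, 0, 0, 0, 0, 0, 0, 3, 0, 0, 0, 0, 0, 0, 2.5, 0, 0, 0, 0, 0, 0, 1, 0, 0, 0, 0, 0, 0, 0.6, 0, 0, 0, 0, 0, 0, 0.4, 0, 0, 0, 0, 0, 0, 0.3, 0, 0, 0, 0, 0, 0, 0, 0, 0, 0, 0, 0, 0, 0, 0, 0, 0, 0])

```text
t: 6.45
position: [0.4646, 0.2235, 0.0941]
orientation: [-3.066, -0.685, -0.002]
ft_force: [-0.2, -0.3, 0.5]
opening: -0.0003
finger_force: 0.0
```

Emit:
step_arm(deltas=[0, 0, 0.2, 0, 0, 0, 0, 0, 0, 0.1, 0, 0, 0, 0, 0, 0, 0.1, 0, 0, 0, 0, 0, 0, 0.1, 0, 0, 0, 0, 0, 0, 0.1, 0, 0, 0, 0])

```text
t: 6.87
position: [0.4644, 0.2235, 0.0874]
orientation: [-3.066, -0.685, -0.001]
ft_force: [-0.0, -0.0, 4.1]
opening: 0.0001
finger_force: 1.9
```

Emit:
step_arm(deltas=[0, 0, 0.1, 0, 0, 0, 0, 0, 0, 0.1, 0, 0, 0, 0, 0, 0, 0.1, 0, 0, 0, 0, 0, 0, 0.1, 0, 0, 0, 0, 0, 0, 0, 0, 0, 0, 0])

```text
t: 7.28
position: [0.4643, 0.2235, 0.0832]
orientation: [-3.066, -0.685, -0.0]
ft_force: [0.7, -0.3, -0.6]
opening: 0.0002
finger_force: 0.0
```

Emit:
step_arm(deltas=[0, 0, -0.5, 0, 0, 0, 0, 0, 0, -3, 0, 0, 0, 0, 0, 0, -4, 0, 0, 0, 0, 0, 0, -3.4, 0, 0, 0, 0, -1.2, 2.22, 0, 0, 0, 0, 0, -2.2, 4, 0, 0, 0, 0, 0, -2.2, 4, 0, 0, 0, 0, 0, -2.2, 4, 0, 0, 0, 0, 0, -2.2, 4, 0, 0, 0, 0, 0, -2.0, 4, 0, 0, 0, 0, 0])

```text
t: 8.12
position: [0.4505, -0.0116, 0.1926]
orientation: [-3.066, -0.686, 0.001]
ft_force: [0.8, 0.1, 0.3]
opening: 0.0
finger_force: 0.0
```

Emit:
step_arm(deltas=[0, 0, 0, 0, 0, 0, 0, 0, 0, 0, 0, 0, 0, 0])

```text
t: 8.28
position: [0.4511, -0.012, 0.1926]
orientation: [3.067, 0.678, -0.0]
ft_force: [0.0, -0.0, 0.2]
opening: 0.0002
finger_force: 0.0
```

```bash
python3 chk.py
```

```text
scene white 60 down mm 6.8
scene blue 106 down mm 6.7
scene green 97 down mm -0.8
scene red 102 down mm 0.3
side white 40 down mm 6.4
side blue 187 down mm 6.6
side green 88 down mm -0.2
side red 55 down mm 0.1
wrist white 420 down mm 6.6
wrist blue 884 down mm 6.3
wrist green 1131 down mm -1.0
wrist red 638 down mm -0.3
tcp [ 0.4514 -0.0086  0.1924] [[0.904, 0.427], [0.427, -0.904]]
white tool delta cm [-8.19 27.03 13.32]
blue tool delta cm [ 11.04 -20.4   12.15]
green tool delta cm [-1.04  1.88 10.94]
red tool delta cm [16.01 11.81 12.73]
```

Emit:
step_arm(deltas=[-1.0, 1.8, 2, 0, 0, 0, 0, 0, 0, 3, 0, 0, 0, 0, 0, 0, 2, 0, 0, 0, 0, 0, 0, 0.8, 0, 0, 0, 0, 0, 0, 0.5, 0, 0, 0, 0, 0, 0, 0.3, 0, 0, 0, 0, 0, 0, 0, 0, 0, 0, 0, 0, 0, 0, 0, 0, 0, 0])

```text
t: 9.1
position: [0.4503, -0.03, 0.107]
orientation: [3.066, 0.686, 0.001]
ft_force: [0.2, -0.3, 0.0]
opening: 0.0002
finger_force: 0.0
```

Emit:
step_arm(deltas=[0, 0, 0.2, 0, 0, 0, 0, 0, 0, 0.2, 0, 0, 0, 0, 0, 0, 0.1, 0, 0, 0, 0, 0, 0, 0.1, 0, 0, 0, 0, 0, 0, 0.1, 0, 0, 0, 0])

```text
t: 9.52
position: [0.4501, -0.0303, 0.0994]
orientation: [-3.066, -0.685, -0.001]
ft_force: [0.9, -0.2, 3.4]
opening: -0.0
finger_force: 1.9
```

Emit:
step_arm(deltas=[0, 0, 0.1, 0, 0, 0, 0, 0, 0, 0.1, 0, 0, 0, 0, 0, 0, 0.1, 0, 0, 0, 0, 0, 0, 0.1, 0, 0, 0, 0, 0, 0, 0.05, 0, 0, 0, 0, 0, 0, 0, 0, 0, 0, 0, 0, 0, 0, 0, 0, 0, 0])

```text
t: 10.1
position: [0.4497, -0.0303, 0.0947]
orientation: [-3.066, -0.685, 0.001]
ft_force: [0.3, -0.5, 0.3]
opening: 0.0
finger_force: 0.1
```

Emit:
step_arm(deltas=[0, 0, -0.5, 0, 0, 0, 0, 0, 0, -3, 0, 0, 0, 0, 0, 0, -4, 0, 0, 0, 0, 0, 0, -3, 0, 0, 0, 0, 1.8, -3.5, 0, 0, 0, 0, 0, 1.8, -3.5, 0, 0, 0, 0, 0, 1.8, -3.5, 0, 0, 0, 0, 0, 0, 0, 0, 0, 0, 0, 0, 0, 0, 0, 0, 0, 0, 0])

```text
t: 10.85
position: [0.4536, 0.0897, 0.2]
orientation: [-3.064, -0.691, 0.001]
ft_force: [-0.4, -1.0, -0.0]
opening: 0.0002
finger_force: 0.0
```

```bash
python3 chk.py; python3 -c "
from h import *
cv2.imwrite('pics/end.png',read_camera('scene')[0][:,:,::-1])"
```

```text
scene white 59 down mm 6.7
scene blue 107 down mm 6.7
scene green 76 down mm 7.1
scene red 100 down mm 0.1
side white 36 down mm 6.5
side blue 184 down mm 6.6
side green 78 down mm 7.2
side red 55 down mm -0.0
wrist blue 710 down mm 6.4
wrist green 503 down mm 6.9
wrist red 850 down mm -0.3
tcp [0.454  0.0867 0.1999] [[0.905, 0.425], [0.425, -0.905]]
white tool delta cm [-12.4   35.56  14.11]
blue tool delta cm [  6.7  -11.92  12.89]
green tool delta cm [-5.31 10.39 11.7 ]
red tool delta cm [11.76 20.27 13.49]
```

View pics/end.png

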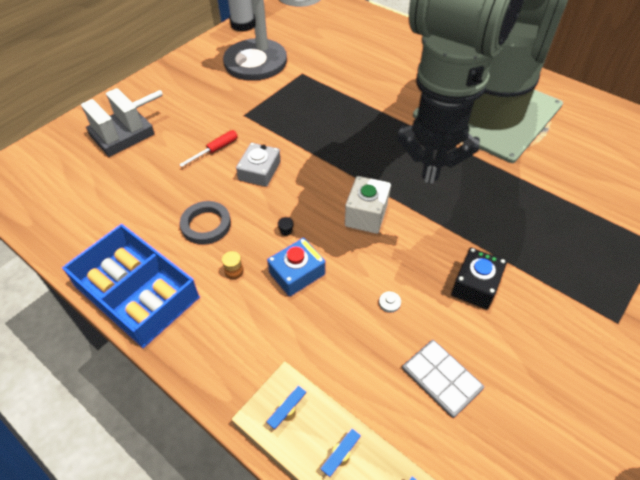

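The final picture shows white (258,155), blue (483,267) and green (369,191) pressed down. Every box and bystander is where it started, and the gripper hangs free.

```bash
python3 -c "
from h import *
print(ctrl.hand_in())"
```

```text
the job is handed in; nothing more can be done
None
```

I pressed white, blue and green in that order to about 6.6, 6.6 and 7.1 mm; red is still up, nothing else visibly moved, and the job is handed in (no verdict came back).

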